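Find the full disc canister by its weight and hold it out level

TASK

Three identical closed canisters of cutting discs stand on the body shop bench: one is full, the other two are nearly used up, and only the weight tells. Lift them by their handles to find the full one, setting any other you lifted gently back upright where it stood, and hold the full canister up level and still, a good 10 cm or more clear of the bench, ready for a colleague to take. Finish while still holding it; drop or tip no canister and leave the other things on the bench where they are.

Things in the scene. Friction and masses are not known exactly. Their poses are not given: they have to be found in the camera images.
- canister_a: closed metal canister, 90 mm wide, dark 94 mm lid, lid top 72 mm above its base. Black straight bar handle over the lid: 82 mm long, 14 mm wide, 101 to 113 mm above the base, on two end posts 66 mm apart, 29 mm of air under it. Origin at centre of base (bench is z = 0), own z up, bar along own x, centred (fingers close along own y). Outwardly the same as canister_b and canister_c
- canister_b: closed metal canister, outwardly the same in shape, size, origin and axes as canister_a. Any of the three can be the full one: full it weighs 0.58 to 0.76 kg in all, with a few discs left 0.24 to 0.33 kg
- canister_c: closed metal canister, outwardly the same in shape, size, origin and axes as canister_a. The stack of discs inside each can shift sideways by about 3 mm
- tape_roll: roll of green masking tape lying flat, 100 mm diameter, 45 mm high; origin at the centre of its underside; leave alone
- glue_gun: two-cartridge adhesive gun lying on its side, about 430 mm long with its nozzle, 35 mm high; origin on its underside at the rear of the cartridges; own x runs to the nozzle; the handle sticks out 130 mm to own -y; leave alone
- sanding_block: black hand sanding block, 120 x 65 x 38 mm; origin at the centre of its underside, length along own x; leave alone
- screwdriver: screwdriver lying along own x, 200 mm long, about 30 mm high; leave alone
- spreader: flat grey filler spreader, 100 x 80 mm, 4 mm thick with an 8 mm edge; origin at the centre of its underside; leave alone
- mixing_nozzle: spare blue mixing nozzle lying along own x, 100 mm long, 16 mm high; origin on its underside at mid length; leave alone
- door_handle: black car door handle lying along own x, 220 mm long, 30 mm wide, 35 mm high; origin at the centre of its underside; leave alone
Mind the look-alikes: they are no part of the job. Leave any red or yellow look-alike of the canister_a alone. What is shaped like the canister_c but turquoise is not meant.

How it is judged:
By the outcome, as a careful person would: the job done as asked, in the order asked, and still so for the second after the job is handed in, while the arm keeps its last pose, push and grip.
It also fails if it takes over 67 s, if anything falls off the work surface, if the arm or the gripper's body presses on something with over 40 N, if the wrist force passes 120 N, or if a joint passes its speed limit or range.

ROBOT

A 6-joint arm with a two-finger parallel gripper is mounted at the origin on the work surface. World frame = base frame: x ahead of the robot, y to its left, z up, the work surface at z = 0. Lengths are in m, angles in degrees, forces in N, time in s.
With the tool pointing down it reaches from about 0.375 to 0.9 m from the base axis. Payload 3.1 kg.
Tool frame: the origin (TCP) lies at the very end of the fingers, on their centre line; the grasp point (between the pads) lies 19 mm behind it; z points along the fingers, y is the line along which they close (so a half turn about z gives the same grasp; the last joint's range is limited). The gripper opens to 87 mm and grips with 3 to 60 N. Pads are 19 mm wide; open, the fingers measure 117 mm over their backs; the gripper's body (75 mm by 190 mm) begins 51 mm behind the grasp point.
Start: joints at [-76.69, 30.224, 82.088, -0, 67.689, -10.227], TCP at [0.25, -0.573, 0.223] pointing down, gripper open.
Joint ranges: [-176.69, 176.69], [-43.24, 126.21], [12.49, 139.97], [-82, 262], [0, 151.66], [-163.58, 163.58]. Speed limits (degrees/s): [159.86, 159.86, 180, 180, 180, 180].

INTERFACE

Orientations are given as a 3x3 rotation matrix whose columns are the frame's x, y, z axes.
In Python, from rig import readout, viewer, ticket gives the robot as it stands.
- The arm moves only by the tool send_rows, never from a script. Its argument "moves" is a list of rows, each a list of 6 numbers: the shift along the tool's x, y, z in units of 250 mm (1.0 is 250 mm), then the turn, a rotation vector about the tool's x, y, z in units of 90 degrees (1.0 is 90 degrees). A call has 1 to 12 rows; each row is the pose to reach, as a shift and turn from the pose commanded when the call began, along the tool's axes at that moment; what a row does not reach only later rows make up. A row lasts 1/10 s, in which the tool goes at most 50 mm and 8.59 degrees, less where a joint would pass 70% of its speed; a pose out of reach is approached as far as the arm can. A call with a number of a shift or a turn outside -1 to 1 is refused whole. A call with a gripper value outside its range is refused whole. "grip" is the opening, from 0 (shut) to 1 (fully open), set as the call begins (left out, the last holds). The fingers move at their own pace and stop on an object; the grip force is fixed at half the most. Time passes only in rows, so rows that repeat a pose let the fingers close. It gives the time, the measured TCP pose, the force, the opening and the grip force at its end, in the units of the state.
- readout.read_state(): the state, without advancing time (a new reading comes with each control period).
- viewer.capture(name): name is "side" or "top"; returns (picture, depth): 400x640x3 uint8, red, green, blue; 400x640 float32, m along the optical axis (not along the pixel's ray), 0 where there is no reading.
- viewer.camera_info(name): a dict with "fx", "fy", "cx", "cy" (pixels), "distortion" ([k1, k2, p1, p2, k3] as OpenCV has them; the pictures are not rectified), "R" (3x3) and "t" (3): a world point X has camera coordinates R X + t. Camera axes: x right, y down, z forward; pixel columns grow to the right and rows downward; lengths in m; the calibration is good to about 2 mm. A picture is of the moment at which its call begins. camera_info takes no time and is no camera call.
- ticket.hand_in(): hands the job in; it is judged then, once.
The state is a dict: "time_s": time; "joint_positions": joint angles; "qvel": joint speeds; "tau": joint torques, N m; "position": TCP position; "tcp_rot": TCP orientation; "force": force on the tool from outside, world axes, zero at the start; "moment": the same for the moment, N m; "opening": opening from 0.0 (shut) to 1.0 (fully open); "grasp_force": force on a finger pad.
Only numpy, scipy, OpenCV 4.12 (cv2) and the standard library are available. Lean on these libraries where they do the work, as an engineer would, in place of code of your own. Each camera call takes 0.05 s, during which the arm holds its last target. There are 200 camera calls.

## Working session

There is one attempt and no reset: what is moved stays moved. The work goes in short steps, Python scripts to look and compute and a tool call to move; the robot and the scene stay as the last step left them, time stands still between calls to the robot, and variables do not carry over. Pictures are saved under pics/ and viewed, at most 10 in all, crops included, and the job is handed in when it is done.

Besides the shell and the picture viewer there is one more tool, called after ">>>" in YAML: its name, and indented under it one key for each argument. send_rows: Moves the arm, as the interface text tells. Shifts and turns lie within -1 to 1; 1 stands for 250 mm of shift or 90 degrees of turn. Its arguments: {"type":"object","properties":{"moves":{"type":"array"},"grip":{"type":"number"}},"required":["moves"]}

```bash
mkdir -p pics; python3 - <<'E'
from rig import readout, viewer
import cv2,numpy as np
for n in("top","side"):
    p,d=viewer.capture(n); cv2.imwrite(f"pics/{n}0.png",p[:,:,::-1]); np.savez(f"{n}0.npz",p=p,d=d)
    i=viewer.camera_info(n); print(n,{k:np.round(v,4).tolist() for k,v in i.items()})
s=readout.read_state(); print({k:np.round(v,3).tolist() for k,v in s.items()})
E
```

```text
top {'fx': 412.3252, 'fy': 412.3252, 'cx': 317.9663, 'cy': 203.2748, 'distortion': [0.0288, 0.0, 0.0, 0.0, 0.0], 'R': [[0.012, -0.9999, 0.0033], [-0.9826, -0.0124, -0.1855], [0.1855, -0.001, -0.9826]], 't': [-0.0359, 0.576, 1.1933]}
side {'fx': 512.0854, 'fy': 512.0854, 'cx': 324.4418, 'cy': 202.1217, 'distortion': [-0.0109, 0.0, 0.0, 0.0, 0.0], 'R': [[-0.8594, -0.511, -0.0196], [-0.3314, 0.5857, -0.7397], [0.3894, -0.6292, -0.6727]], 't': [0.4782, 0.2333, 1.188]}
{'time_s': 0.1, 'joint_positions': [-76.69, 30.272, 82.15, 0.001, 67.689, -10.226], 'qvel': [0.038, -0.204, -0.14, 0.066, -0.101, 0.041], 'tau': [0.0, -44.098, -17.715, 0.064, 0.053, -0.0], 'position': [0.249, -0.572, 0.222], 'tcp_rot': [[0.917, 0.399, -0.0], [0.399, -0.917, 0.002], [0.0, -0.002, -1.0]], 'force': [-0.229, -0.234, 0.246], 'moment': [-0.007, 0.016, 0.044], 'grasp_force': 0.0, 'opening': 1.0}
```

View pics/top0.png

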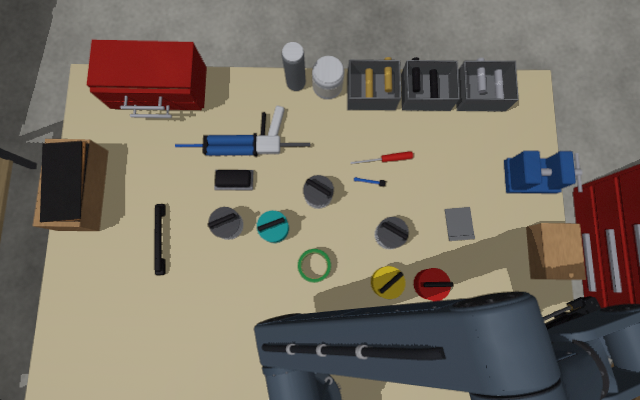

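View pics/side0.png

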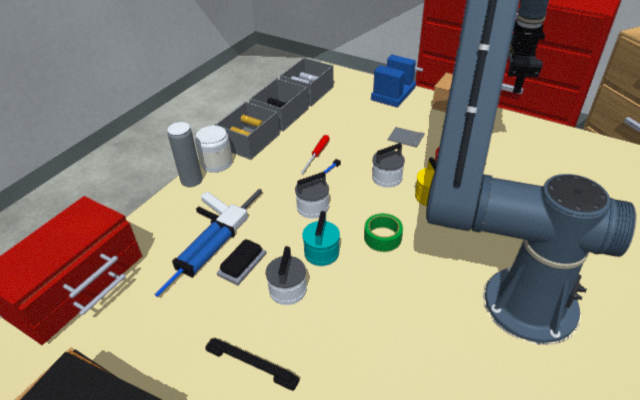

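The top view shows three dark-lidded candidates at about (225,222), (318,190) and (392,232). The turquoise (272,226), yellow (388,283) and red (433,284) ones are look-alikes and are excluded by colour. Next I measure the bars and confirm in one enlarged crop.

```bash
cat > h.py <<'E'
import numpy as np,cv2
from rig import viewer
def rays(n,uv):
    i=viewer.camera_info(n);K=np.array([[i["fx"],0,i["cx"]],[0,i["fy"],i["cy"]],[0,0,1.]])
    q=cv2.undistortPoints(np.float64(uv).reshape(-1,1,2),K,np.float64(i["distortion"])).reshape(-1,2)
    R=np.array(i["R"]);C=-R.T@np.array(i["t"]);return C,np.c_[q,np.ones(len(q))]
def onplane(n,uv,z):
    C,q=rays(n,uv);R=np.array(viewer.camera_info(n)["R"]);d=q@R
    return C+d*((z-C[2])/d[:,2])[:,None]
def cloud(n,d,uv):
    C,q=rays(n,uv);R=np.array(viewer.camera_info(n)["R"]);uv=np.int32(uv)
    return C+(q*d[uv[:,1],uv[:,0]][:,None])@R
E
python3 - <<'E'
from h import *
z=np.load("top0.npz");p,d=z["p"],z["d"]
cv2.imwrite("pics/crop0.png",cv2.resize(p[155:305,190:455,::-1],None,fx=3,fy=3,interpolation=cv2.INTER_CUBIC))
zs=np.load("side0.npz");ps,ds=zs["p"],zs["d"]
def bar(n,p,d,c,r=24):
    g=p.astype(int).max(2);v,u=np.mgrid[0:400,0:640]
    near=(np.hypot(u-c[0],v-c[1])<r)
    uv=np.c_[u[near],v[near]];P=cloud(n,d,uv);G=g[near]
    for nm,m,h in(("bar-col",G<45,.113),("bar-depth",(P[:,2]>.1)&(P[:,2]<.125),.113),("lid+",(P[:,2]>.062)&(P[:,2]<.125),.072)):
        Q=onplane(n,uv[m],h)[:,:2] if "depth" not in nm else P[m][:,:2]
        if len(Q)<8: print(n,c,nm,len(Q));continue
        (x,y),(w,hh),a=cv2.minAreaRect(np.float32(Q)); L,V=np.linalg.eigh(np.cov(Q.T));e=V[:,1]
        print(n,c,nm,len(Q),"mean",Q.mean(0).round(4),"rect",round(x,4),round(y,4),round(w,3),round(hh,3),"ax",round(np.degrees(np.arctan2(e[1],e[0]))%180,1),"z",np.median(P[m][:,2]).round(3))
for c in((225,222),(318,190),(392,232)): bar("top",p,d,c)
for c in((286,268),(313,186),(388,158)): bar("side",ps,ds,c,28)
E
```

```text
top (225, 222) bar-col 185 mean [0.5129 0.2424] rect 0.5135 0.241 0.019 0.086 ax 112.9 z 0.11
top (225, 222) bar-depth 146 mean [0.5134 0.2483] rect 0.514 0.249 0.016 0.08 ax 113.9 z 0.111
top (225, 222) lid+ 785 mean [0.5133 0.2494] rect 0.5136 0.2502 0.089 0.094 ax 83.0 z 0.072
top (318, 190) bar-col 198 mean [ 0.6141 -0.0333] rect 0.6147 -0.0328 0.083 0.026 ax 59.5 z 0.11
top (318, 190) bar-depth 139 mean [ 0.6137 -0.0267] rect 0.6146 -0.0276 0.081 0.015 ax 58.7 z 0.111
top (318, 190) lid+ 748 mean [ 0.6138 -0.0267] rect 0.6139 -0.0269 0.092 0.092 ax 159.8 z 0.072
top (392, 232) bar-col 198 mean [ 0.4922 -0.2486] rect 0.4926 -0.2483 0.081 0.024 ax 59.6 z 0.11
top (392, 232) bar-depth 145 mean [ 0.4895 -0.2497] rect 0.4901 -0.25 0.08 0.015 ax 59.6 z 0.111
top (392, 232) lid+ 785 mean [ 0.4895 -0.2499] rect 0.4895 -0.2496 0.09 0.091 ax 124.5 z 0.072
side (286, 268) bar-col 169 mean [0.5058 0.257 ] rect 0.5057 0.2538 0.017 0.08 ax 113.3 z 0.11
side (286, 268) bar-depth 193 mean [0.5084 0.2544] rect 0.5109 0.2507 0.015 0.085 ax 113.8 z 0.11
side (286, 268) lid+ 1111 mean [0.5104 0.2506] rect 0.5088 0.2448 0.114 0.095 ax 122.5 z 0.071
side (313, 186) bar-col 111 mean [ 0.6042 -0.0165] rect 0.5802 0.0268 0.068 0.153 ax 93.4 z 0.109
side (313, 186) bar-depth 169 mean [ 0.6059 -0.0196] rect 0.5583 0.0072 0.081 0.149 ax 116.0 z 0.109
side (313, 186) lid+ 757 mean [ 0.6101 -0.0281] rect 0.6027 -0.0133 0.09 0.168 ax 113.3 z 0.071
side (388, 158) bar-col 86 mean [ 0.483  -0.2379] rect 0.4777 -0.2351 0.078 0.027 ax 60.1 z 0.11
side (388, 158) bar-depth 139 mean [ 0.4859 -0.2437] rect 0.4853 -0.2457 0.083 0.017 ax 58.8 z 0.109
side (388, 158) lid+ 647 mean [ 0.4853 -0.2515] rect 0.4916 -0.2555 0.092 0.132 ax 99.9 z 0.071
```

View pics/crop0.png

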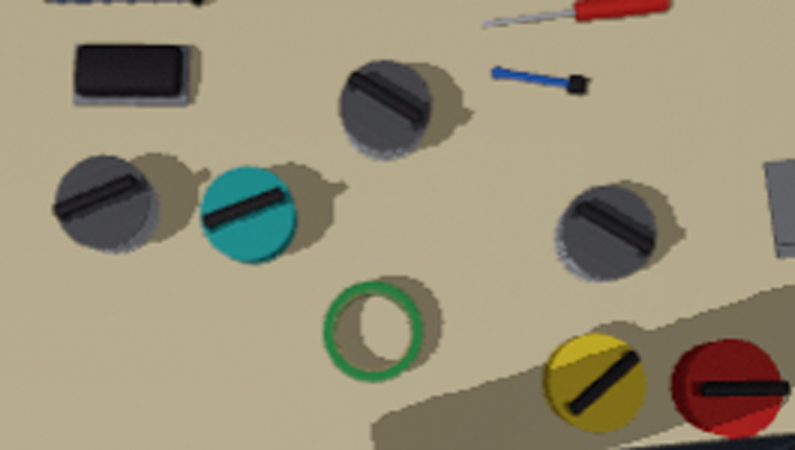

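The crop (3x, offset 190,155) confirms three grey-lidded canisters with black bars. Turquoise is a separate item beside the left canister, and yellow and red are separate too. I start with the nearest, P3 at (0.489, -0.249).

```bash
cat > go.py <<'E'
import sys,numpy as np
from rig import readout
from scipy.spatial.transform import Rotation as Ro
def row(x,y,z,yaw):
    s=readout.read_state();R=np.array(s["tcp_rot"]);a=np.radians(yaw);c,k=np.cos(a),np.sin(a)
    T=np.array([[c,k,0],[k,-c,0],[0,0,-1]])
    sh=R.T@(np.array([x,y,z])-s["position"])/.25; rv=Ro.from_matrix(R.T@T).as_rotvec(degrees=True)/90
    return np.r_[sh,rv].round(4).tolist()
s=readout.read_state()
print(s["time_s"],np.round(s["position"],4),"F",np.round(s["force"],2),"M",np.round(s["moment"],3),"op",s["opening"],s["grasp_force"])
v=list(map(float,sys.argv[1:]))
for i in range(0,len(v),4): print(row(*v[i:i+4]))
E
python3 go.py .37 -.41 .22 41.5 .489 -.249 .22 59.6
```

```text
0.1 [ 0.2495 -0.5723  0.2217] F [-0.23 -0.23  0.25] M [-0.007  0.016  0.044] op 1.0001400179777775 0.0
[0.7013, -0.4028, 0.0077, -0.0012, -0.0004, -0.1996]
[1.3949, -0.8031, 0.0088, -0.0011, -0.0006, -0.4007]
```

>>> send_rows:
  moves:
    - [0.1,-0.06,0,0,0,-0.03]
    - [0.3,-0.17,0,0,0,-0.09]
    - [0.5,-0.29,0,0,0,-0.14]
    - [0.66,-0.38,0,0,0,-0.19]
    - [0.7,-0.403,0,0,0,-0.2]
    - [0.7,-0.403,0,0,0,-0.2]
  grip: 1

```text
time_s: 0.7
position: [0.3712, -0.4071, 0.2222]
tcp_rot: [[0.745, 0.667, -0.001], [0.667, -0.745, 0.003], [0.001, -0.002, -1.0]]
force: [0.4, -0.3, 0.3]
opening: 1.002
grasp_force: 0.0
```

```bash
python3 go.py .489 -.249 .16 59.6
```

```text
0.7 [ 0.3712 -0.4071  0.2222] F [ 0.36 -0.26  0.26] M [-0.076 -0.049 -0.018] op 1.0019165736043283 0.0
[0.7725, -0.1567, 0.2501, -0.0013, -0.001, -0.1978]
```

>>> send_rows:
  moves:
    - [0.1,-0.02,0,0,0,-0.02]
    - [0.28,-0.055,0,0,0,-0.06]
    - [0.46,-0.09,0,0,0,-0.11]
    - [0.64,-0.13,0,0,0,-0.15]
    - [0.74,-0.15,0,0,0,-0.18]
    - [0.77,-0.157,0.1,0,0,-0.198]
    - [0.77,-0.157,0.2,0,0,-0.198]
    - [0.77,-0.157,0.25,0,0,-0.198]
    - [0.77,-0.157,0.25,0,0,-0.198]

```text
time_s: 1.6
position: [0.4865, -0.2538, 0.1581]
tcp_rot: [[0.511, 0.86, -0.004], [0.86, -0.511, 0.003], [0.0, -0.004, -1.0]]
force: [-0.6, 0.5, -0.2]
opening: 0.997
grasp_force: 0.0
```

```bash
python3 go.py .489 -.249 .088 59.6; python3 - <<'E'
from h import *
for n in("top","side"):
    p,d=viewer.capture(n); cv2.imwrite(f"pics/{n}1.png",p[:,:,::-1])
a=cv2.imread("pics/top1.png")[170:300,330:460];b=cv2.imread("pics/side1.png")[80:210,320:450]
cv2.imwrite("pics/c1.png",cv2.resize(np.hstack([a,b]),None,fx=3,fy=3))
E
```

```text
1.6 [ 0.4865 -0.2538  0.1581] F [-0.65  0.47 -0.23] M [-0.057 -0.076 -0.002] op 0.9967299229480492 0.0
[0.0214, -0.0, 0.2804, -0.0028, -0.0002, -0.0035]
```

View pics/c1.png

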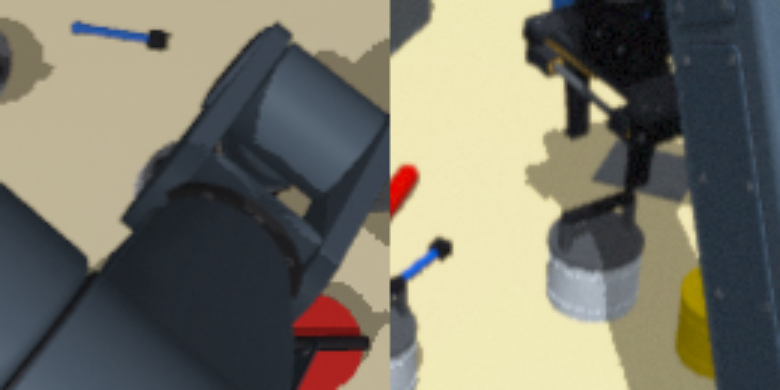

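The crop shows the open fingers above and on either side of the bar at about (590,205) in the right panel. Next: descend, close, weigh.

>>> send_rows:
  moves:
    - [0.02,0,0.08,0,0,0]
    - [0.021,0,0.16,0,0,0]
    - [0.021,0,0.23,0,0,0]
    - [0.021,0,0.27,0,0,0]
    - [0.021,0,0.275,0,0,0]
    - [0.021,0,0.275,0,0,0]

```text
time_s: 2.3
position: [0.491, -0.2498, 0.0919]
tcp_rot: [[0.51, 0.86, 0.001], [0.86, -0.51, -0.001], [-0.0, 0.001, -1.0]]
force: [0.8, -0.5, -0.1]
opening: 0.998
grasp_force: 0.0
```

```bash
python3 go.py .489 -.249 .088 59.6
```

```text
2.3 [ 0.491  -0.2498  0.0919] F [ 0.81 -0.5  -0.07] M [-0.03  -0.037  0.018] op 0.9982743907693441 0.0
[-0.0012, -0.0085, 0.0158, 0.0008, 0.0001, -0.003]
```

>>> send_rows:
  moves:
    - [0,0,0,0,0,0]
    - [0,0,0,0,0,0]
    - [0,0,0,0,0,0]
    - [0,0,0,0,0,0]
    - [0,0,0,0,0,0]
    - [0,0,0,0,0,0]
    - [0,0,0,0,0,0]
    - [0,0,0,0,0,0]
    - [0,0,0,0,0,0]
    - [0,0,0,0,0,0]
  grip: 0

```text
time_s: 3.3
position: [0.4904, -0.2491, 0.0912]
tcp_rot: [[0.51, 0.86, -0.0], [0.86, -0.51, 0.0], [0.0, -0.0, -1.0]]
force: [-2.8, 2.8, 2.7]
opening: 0.171
grasp_force: 1.6
```

```bash
python3 go.py
```

```text
3.3 [ 0.4904 -0.2491  0.0912] F [-2.79  2.75  2.71] M [0.332 0.41  0.052] op 0.1713418259212915 1.580644673667848
```

>>> send_rows:
  moves:
    - [0,0,0,0,0,0]
    - [0,0,0,0,0,0]
    - [0,0,0,0,0,0]
    - [0,0,0,0,0,0]

```text
time_s: 3.7
position: [0.4901, -0.2487, 0.0911]
tcp_rot: [[0.51, 0.86, -0.001], [0.86, -0.51, 0.001], [0.0, -0.001, -1.0]]
force: [-0.9, 1.7, -0.4]
opening: 0.156
grasp_force: 30.0
```

```bash
python3 go.py
```

```text
3.7 [ 0.4901 -0.2487  0.0911] F [-0.89  1.71 -0.44] M [ 0.212  0.149 -0.049] op 0.15605689923482574 29.993121027946472
```

>>> send_rows:
  moves:
    - [0,0,-0.01,0,0,0]
    - [0,0,-0.03,0,0,0]
    - [0,0,-0.06,0,0,0]
    - [0,0,-0.09,0,0,0]
    - [0,0,-0.11,0,0,0]
    - [0,0,-0.12,0,0,0]
    - [0,0,-0.12,0,0,0]
    - [0,0,-0.12,0,0,0]
    - [0,0,-0.12,0,0,0]
    - [0,0,-0.12,0,0,0]
    - [0,0,-0.12,0,0,0]
    - [0,0,-0.12,0,0,0]

```text
time_s: 4.9
position: [0.4905, -0.2491, 0.1212]
tcp_rot: [[0.51, 0.86, -0.0], [0.86, -0.51, 0.0], [0.0, -0.0, -1.0]]
force: [0.3, -0.3, -6.3]
opening: 0.151
grasp_force: 30.0
```

```bash
python3 go.py; python3 - <<'E'
from h import *
from rig import readout
F=[]
for k in range(4):
    p,d=viewer.capture("side");F.append(readout.read_state()["force"])
print(np.round(F,2)); cv2.imwrite("pics/s2.png",cv2.resize(p[80:210,320:450,::-1],None,fx=3,fy=3))
E
```

```text
4.9 [ 0.4905 -0.2491  0.1212] F [ 0.29 -0.34 -6.34] M [-0.04  -0.011  0.022] op 0.15104952404524194 29.990050680935383
[[ 0.21 -1.58 -5.94]
 [-0.53 -0.34 -6.87]
 [ 0.19 -0.3  -6.83]
 [-0.69  0.05 -5.97]]
```

View pics/s2.png

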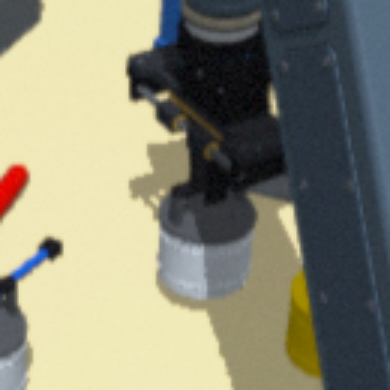

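The crop shows the canister hanging level off the bench at about (205,240). The wrist reads about -6.4 N, or 0.65 kg, which fits the full range (0.58–0.76) and is about twice a near-empty one. So this is the full one, and nothing else needs lifting. I raise it to about 15 cm clear.

>>> send_rows:
  moves:
    - [0,0,-0.01,0,0,0]
    - [0,0,-0.04,0,0,0]
    - [0,0,-0.09,0,0,0]
    - [0,0,-0.15,0,0,0]
    - [0,0,-0.21,0,0,0]
    - [0,0,-0.27,0,0,0]
    - [0,0,-0.33,0,0,0]
    - [0,0,-0.39,0,0,0]
    - [0,0,-0.44,0,0,0]
    - [0,0,-0.47,0,0,0]
    - [0,0,-0.48,0,0,0]
    - [0,0,-0.48,0,0,0]

```text
time_s: 6.3
position: [0.4905, -0.2491, 0.2415]
tcp_rot: [[0.51, 0.86, 0.0], [0.86, -0.51, -0.0], [0.0, 0.0, -1.0]]
force: [0.1, 0.4, -7.0]
opening: 0.156
grasp_force: 30.0
```

>>> send_rows:
  moves:
    - [0,0,0,0,0,0]
    - [0,0,0,0,0,0]
    - [0,0,0,0,0,0]
    - [0,0,0,0,0,0]
    - [0,0,0,0,0,0]
    - [0,0,0,0,0,0]
    - [0,0,0,0,0,0]
    - [0,0,0,0,0,0]
    - [0,0,0,0,0,0]
    - [0,0,0,0,0,0]
    - [0,0,0,0,0,0]
    - [0,0,0,0,0,0]

```text
time_s: 7.5
position: [0.4906, -0.2492, 0.2413]
tcp_rot: [[0.51, 0.86, 0.0], [0.86, -0.51, -0.0], [-0.0, 0.0, -1.0]]
force: [-0.7, 0.4, -6.2]
opening: 0.154
grasp_force: 30.0
```

```bash
python3 - <<'E'
from h import *
from rig import readout
F=[]
for k in range(8):
    p,d=viewer.capture("side");s=readout.read_state();F.append(s["force"])
print(np.mean(F,0).round(2),np.std(F,0).round(2),s["position"],s["opening"],s["grasp_force"],np.abs(s["qvel"]).max())
cv2.imwrite("pics/s3.png",p[:,:,::-1])
E
```

```text
[-0.05  0.07 -6.37] [0.36 0.39 0.45] [ 0.49054117 -0.2491601   0.24128194] 0.15700189037243734 29.98992081731558 0.06792198008131381
```

View pics/s3.png

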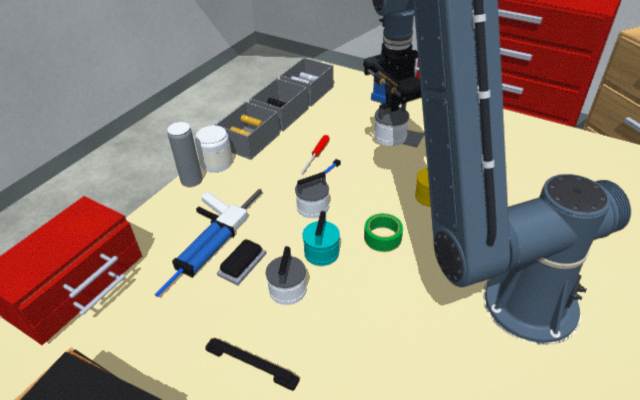

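The picture shows the canister at about (391,127) hanging level under the gripper, about 15 cm up, with everything else unmoved. One quick numeric level check before handing in.

```bash
python3 - <<'E'
from h import *
p,d=viewer.capture("side")
v,u=np.mgrid[95:150,365:420];uv=np.c_[u.ravel(),v.ravel()];P=cloud("side",d,uv)
m=(np.hypot(P[:,0]-.4905,P[:,1]+.249)<.043)&(abs(P[:,2]-.222)<.02)
Q=P[m]
for _ in range(5):
    c=np.linalg.lstsq(np.c_[Q[:,:2],np.ones(len(Q))],Q[:,2],rcond=None)[0]
    r=abs(P[m]@np.r_[-c[:2],1]-c[2]);Q=P[m][r<.004]
print(len(Q),"tilt deg",np.degrees(np.arctan(c[:2])).round(2),"lid z",np.median(Q[:,2]).round(3))
E
```

```text
321 tilt deg [-0.08  0.7 ] lid z 0.221
```

Lid tilt is under 1° and lid z is 0.221, so the base is about 0.149 m clear.

```bash
python3 -c "from rig import ticket; print(ticket.hand_in())"
```

```text
the job is handed in; nothing more can be done
None
```

The first canister I lifted, the right-hand one at (0.49, -0.25), weighed about 0.65 kg, so it is the full one; it was handed in held level and still about 15 cm above the bench, and I touched nothing else.

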